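# Seal the double-lidded tin and hand over its outer lid

## Task

Fold the carton's raised flap right back to its stop, lift the nested pair of lids out together by the red knob and lower the pair onto the blue tin, all the way down before you let go. Then take the outer lid by its wooden neck and lift it off alone, straight up, leaving the inner lid seated and undisturbed in the tin. Finish still holding the outer lid, level, at least 10 cm above where it sat and touching nothing but the gripper (I will take it from you), without shifting the tin or disturbing the things standing around.

Things in the scene. Friction and masses are not known exactly. Their poses are not given: they have to be found in the camera images.
- carton: open cardboard carton, fixed, outside 160 x 160 mm, 45 mm high, walls and floor 5 mm; holds the pair of lids. Origin: centre of its underside; z up; x points to the wall that carries the tall hinged flap. Three short flaps hang outward and down from the other walls, reaching 22 mm beyond them
- flap_hinge (a point): point on the hinge line of the tall flap, at the middle of the carton's +x rim (78 mm along the carton's x from its centre, 45 mm above its underside); axes as the carton's, the hinge runs along y
- flap (a joint): angle of the tall cardboard flap (150 mm wide, 4 mm thick, reaching 131 mm from the hinge): 0 standing upright, negative leaning in over the lids (it starts at -0.75 to -0.35), positive folded back away from the lids; its stop is at 1.2. A light stiff crease: it stays where it is left, about 0.4 N at 100 mm moves it
- flap_edge (a point): middle of the free upper edge of the tall flap
- tin: open round steel tin, blue, loose, about 0.7 kg, outside diameter 104 mm, inside 96 mm, 80 mm high. Origin: centre of its underside, z up
- inner_lid: inner lid, loose, 0.17 to 0.29 kg: black plug, diameter 90 mm, 14 mm deep, bevelled below; above it a steel flange, diameter 108 mm, 4 mm thick; a central stem with an upright red knob. Origin: centre of the plug's underside; z up. It stands on the carton's floor. Seated on the tin (flange on the rim) its origin is 66 mm above the tin's
- knob_top (a point): centre of the top of the inner lid's red knob, 80 mm above the inner lid's origin; the knob is a cylinder of diameter 24 mm, 28 mm high (stem below it 20 mm). Nested, the whole 28 mm stands out above the outer lid's neck; lifting the knob carries both lids
- outer_lid: outer lid, loose, 0.11 to 0.19 kg, blue cap, outside diameter 120 mm (skirt inside 114 mm, 12 mm deep; top plate 4 mm) with a wooden neck in its middle. Origin: centre of the skirt's lower rim; z up; upper face of the plate at 16 mm. Nested, it rests on the inner lid's flange, its origin 6 mm above the inner lid's
- neck_top (a point): centre of the upper end of the outer lid's upright round wooden neck, 46 mm above the outer lid's origin; neck outside diameter 48 mm, 30 mm high, bore 32 mm right through, in which the knob stands loose; lifting the neck carries the outer lid alone
- lemon: yellow lemon, 78 x 55 x 56 mm, bystander; origin at its underside
- coffee_mug: green and white mug, 88 mm high, bystander; origin at its underside
- tape_roll: roll of tan tape lying flat, diameter 98 mm, 25 mm high, bystander; origin at its underside
- garlic: head of garlic, 60 mm wide, 58 mm high, bystander; origin at its underside

How it is judged:
By the outcome, as a careful person would: the job done as asked, in the order asked, and still so for the second after the job is handed in, while the arm keeps its last pose, push and grip.
It also fails if it takes over 72 s, if anything falls off the work surface, if the arm or the gripper's body presses on something with over 40 N, if the wrist force passes 120 N, or if a joint passes its speed limit or range.

## Robot

A 6-joint arm with a two-finger parallel gripper is mounted at the origin on a cart in front of the work surface, level with it; the furniture and walls round the work are solid. World frame = base frame: x ahead of the robot, y to its left, z up, the work surface at z = 0. Lengths are in m, angles in rad, forces in N, time in s.
With the tool pointing down it reaches from about 0.35 to 0.8 m from the base axis. Payload 7.3 kg.
Tool frame: the origin (TCP) lies midway between the tips of the shut fingers; the grasp point (between the pads) lies 19 mm behind it; z points along the fingers, y is the line along which they close (so a half turn about z gives the same grasp; the last joint's range is limited). The gripper opens to 85 mm and grips with 20 to 120 N. Pads are 22 mm wide; open, the fingers measure 114 mm over their backs; the gripper's body (76 mm by 85 mm) begins 54 mm behind the grasp point. The pads swing forward as they close: fully open they stand 13 mm farther back than shut.
Start: joints at [1.035, 0.342, 1.524, -0, 1.275, -0.146], TCP at [0.199, 0.486, 0.192] pointing down, gripper open.
Joint ranges: [-2.53, 2.53], [-0.77, 2.02], [0.04, 2.7], [-1, 4.14], [0.28, 2.66], [-3.11, 3.11]. Speed limits (rad/s): [2.57, 2.57, 3.14, 3.14, 3.14, 3.14].

## Interface

Orientations are given as a unit quaternion [w, x, y, z].
In Python, from station import robot, capture gives the robot as it stands. The module is installed in compiled form; this text tells all that it offers.
- The arm moves only by the shell command python3 -m pendant 'ROWS'. ROWS is text: rows parted by semicolons, each of 7 numbers parted by spaces: the shift along the world's x, y, z in mm, then the turn, a rotation vector about the world's x, y, z in degrees, then the finger opening in mm, from 0 to 85.4. A call has 1 to 10 rows; each row shifts and turns the commanded pose from where the row before left it; what a row does not reach is not made up. A row lasts 1/10 s, in which the tool goes at most 50 mm and 8.59 degrees, less where a joint would pass 70% of its speed; a pose out of reach is approached as far as the arm can. A call is refused whole if a number of a shift passes 50 or a number of a turn 8.59, either way. A call with a gripper value outside its range is refused whole. The fingers move at their own pace and stop on an object; the grip force is fixed at half the most. Time passes only in rows, so rows that do not move let the fingers close. It gives the time, the measured TCP pose, the force, the opening and the grip force at its end, in the units of the state.
- robot.sense(): the state, without advancing time (a new reading comes with each control period).
- capture(name): name is "scene" or "top" or "wrist"; returns a dict with "color" (420x560x3 uint8, blue, green, red), "fx", "fy", "cx", "cy" (pixels), "k1" (the pictures are not rectified: a ray, as slopes to the right and down, at radius r is drawn at 1 + k1 r^2 times it, then the intrinsics apply), "world_from_camera" (4x4, takes a point from camera to world coordinates). Camera axes: x right, y down, z forward; pixel columns grow to the right and rows downward; lengths in m; the calibration is good to about 2 mm. A picture is of the moment at which its call begins. There is no depth.
- robot.close_job(): hands the job in; it is judged then, once.
The state is a dict: "time_s": time; "joint_pos": joint angles; "joint_velocities": joint speeds; "joint_torque": joint torques, N m; "eef_pos": TCP position; "orientation": TCP orientation; "wrist_force": force on the tool from outside, world axes, zero at the start; "wrist_torque": the same for the moment, N m; "gripper_width": finger opening in m; "grasp_force": force on a finger pad.
Only numpy, scipy, OpenCV 4.12 (cv2) and the standard library are available. Lean on these libraries where they do the work, as an engineer would, in place of code of your own. Each camera call takes 0.05 s, during which the arm holds its last target. There are 200 camera calls.

## Working session

There is one attempt and no reset: what is moved stays moved. The work goes in short steps, Python scripts to look and compute and a shell command to move; the robot and the scene stay as the last step left them, time stands still between calls to the robot, and variables do not carry over. Pictures are saved under pics/ and viewed, at most 10 in all, crops included, and the job is handed in when it is done.

```bash
mkdir -p pics
cat > h.py <<'E'
import numpy as np, cv2
from station import robot, capture
def ray(c,u,v):
    x=(u-c['cx'])/c['fx'];y=(v-c['cy'])/c['fy'];rd=np.hypot(x,y);r=rd
    for _ in range(20): r=rd/(1+c['k1']*r*r)
    s=r/rd if rd>0 else 1
    T=np.array(c['world_from_camera']);return T[:3,3],T[:3,:3]@np.array([x*s,y*s,1])
def onz(c,u,v,z):
    o,d=ray(c,u,v);return o+d*(z-o[2])/d[2]
def proj(c,p):
    T=np.linalg.inv(np.array(c['world_from_camera']));q=T[:3,:3]@np.array(p)+T[:3,3]
    x,y=q[0]/q[2],q[1]/q[2];f=1+c['k1']*(x*x+y*y);return c['cx']+c['fx']*x*f,c['cy']+c['fy']*y*f
def two(c1,p1,c2,p2):
    o1,d1=ray(c1,*p1);o2,d2=ray(c2,*p2)
    A=np.stack([d1,-d2],1);t=np.linalg.lstsq(A,o2-o1,rcond=None)[0]
    a=o1+d1*t[0];b=o2+d2*t[1];return (a+b)/2,np.linalg.norm(a-b)
E
python3 - <<'E'
from h import *
import pickle
cs={n:capture(n) for n in('scene','top')}
pickle.dump(cs,open('c0.pkl','wb'))
cv2.imwrite('pics/scene0.png',cs['scene']['color']);cv2.imwrite('pics/top0.png',cs['top']['color'])
for n in cs: print(n,np.round(np.array(cs[n]['world_from_camera']),3),cs[n]['fx'],cs[n]['k1'])
print(robot.sense())
E
```

```text
scene [[ 0.677 -0.563  0.474  0.07 ]
 [-0.736 -0.508  0.447 -0.506]
 [-0.011 -0.651 -0.759  0.985]
 [ 0.     0.     0.     1.   ]] 403.4211049361708 -0.009087926998941592
top [[ 0.03  -0.997  0.067  0.518]
 [-1.    -0.029  0.013 -0.015]
 [-0.011 -0.067 -0.998  1.321]
 [ 0.     0.     0.     1.   ]] 386.50162135687987 -0.024827882829003868
{'time_s': 0.1, 'joint_pos': array([ 1.03496491e+00,  3.42631866e-01,  1.52489828e+00,  9.17583418e-06,
        1.27537635e+00, -1.45994521e-01]), 'joint_velocities': array([ 7.99477486e-05, -1.66993881e-03, -6.49102230e-04, -1.63635742e-03,
        2.65948709e-04, -1.92523878e-03]), 'joint_torque': array([ 2.84772104e-03, -4.34442365e+01, -2.46491593e+01, -7.39926759e-05,
        4.73866705e-03,  3.88436752e-05]), 'eef_pos': array([0.19929244, 0.48528182, 0.19151457]), 'orientation': array([-2.23775952e-04,  1.93687798e-01,  9.81062998e-01, -6.17648451e-04]), 'wrist_force': array([-0.3822463 , -0.48947325, -0.06840092]), 'wrist_torque': array([ 0.0253253 , -0.03256761,  0.02965726]), 'grasp_force': 0.0, 'gripper_width': 0.08512195518186372}
```

View pics/scene0.png

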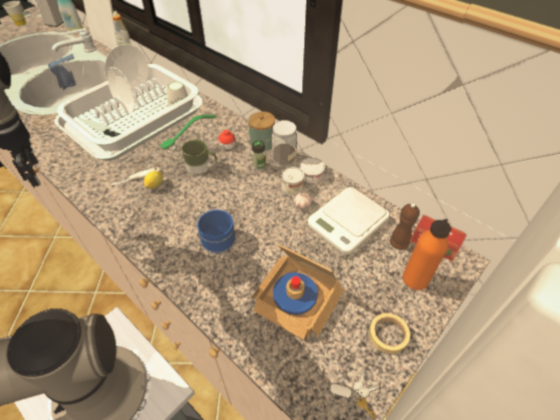

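View pics/top0.png

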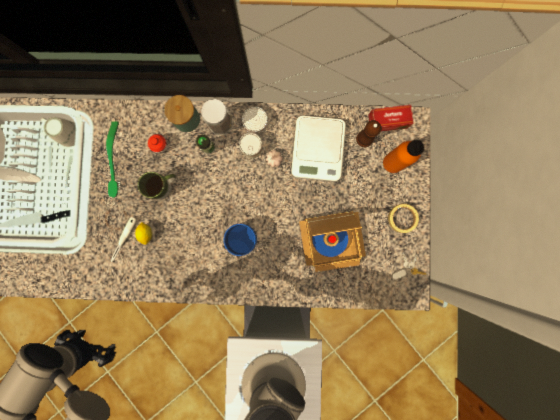

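The scene view shows the carton at about (298,293) and the tin at (216,231). The top view shows the carton at (333,242), its flap on the far side near (333,225), and the tin at (240,240). I'll enlarge the carton and tin in both.

Run:
```python
from h import *
import pickle
cs=pickle.load(open('c0.pkl','rb'))
a=cv2.resize(cs['top']['color'][200:280,295:375],(400,400),interpolation=cv2.INTER_CUBIC)
b=cv2.resize(cs['scene']['color'][240:340,250:350],(400,400),interpolation=cv2.INTER_CUBIC)
cv2.imwrite('pics/crop0.png',np.hstack([a,b]))
red={}
for n,roi in(('top',(200,280,295,375)),('scene',(240,340,250,350))):
    r0,r1,c0,c1=roi;im=cs[n]['color'][r0:r1,c0:c1];h=cv2.cvtColor(im,cv2.COLOR_BGR2HSV)
    m=((h[...,0]<5)|(h[...,0]>172))&(h[...,1]>170)&(h[...,2]>110)
    v,u=np.nonzero(m);red[n]=(u.mean()+c0,v.mean()+r0);print(n,'red',red[n],m.sum(),u.min()+c0,u.max()+c0,v.min()+r0,v.max()+r0)
print('knob',two(cs['top'],red['top'],cs['scene'],red['scene']),onz(cs['top'],*red['top'],.085))
# tin
for n,roi,zs in(('top',(215,265,215,265),.08),('scene',(200,260,185,250),.08)):
    r0,r1,c0,c1=roi;im=cs[n]['color'][r0:r1,c0:c1];h=cv2.cvtColor(im,cv2.COLOR_BGR2HSV)
    m=((h[...,0]>100)&(h[...,0]<130)&(h[...,1]>120)).astype(np.uint8)
    k=max(cv2.findContours(m,0,1)[0],key=cv2.contourArea)
    hull=cv2.convexHull(k)[:,0]+[c0,r0]
    P=np.array([onz(cs[n],*p,zs)[:2] for p in hull]);(cx,cy),r=cv2.minEnclosingCircle(P.astype(np.float32)*1000)
    print(n,'tin',cx,cy,r,hull.min(0),hull.max(0))
```

```text
top red (np.float64(331.5), np.float64(238.8695652173913)) 46 328 335 236 242
scene red (np.float64(295.16883116883116), np.float64(282.1038961038961)) 77 291 299 277 287
knob (array([ 0.49235404, -0.17631728,  0.07361157]), np.float64(0.001262081908412178)) [ 0.4921427  -0.17440342  0.085     ]
top tin 481.4181823730469 120.1264877319336 51.36975860595703 [225 224] [255 255]Traceback (most recent call last):
  File "<stdin>", line 17, in <module>
ValueError: max() iterable argument is empty
```

View pics/crop0.png

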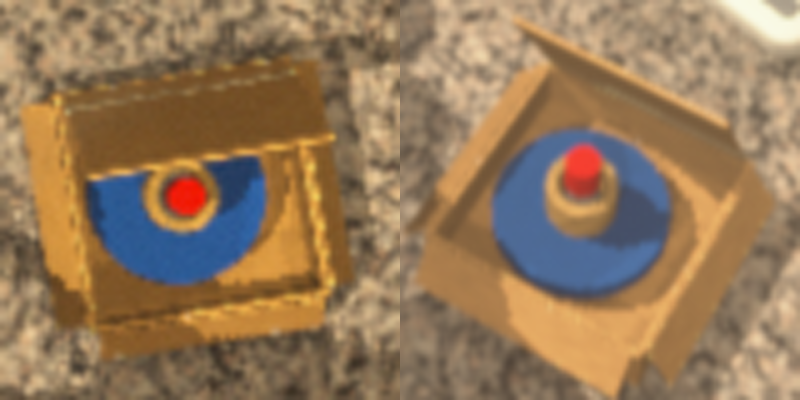

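The crops show the flap leaning in over the far half of the lids, with the free edge running from (80,180) to (333,135) in the top crop and from (515,18) to (740,130) in the scene crop. The red knob stands clear.

Run:
```python
from h import *
import pickle
cs=pickle.load(open('c0.pkl','rb'));t,s=cs['top'],cs['scene']
T=lambda x,y:(295+x/5-.4,200+y/5-.4); S=lambda x,y:(250+(x-400)/4-.4,240+y/4-.4)
for n,a,b in(('edge+y',T(80,180),S(515,18)),('edge-y',T(333,135),S(738,128)),('hinge+y',T(62,105),S(548,70)),('hinge-y',T(303,70),S(742,165))):
    p,g=two(t,a,s,b);print(n,p.round(4),round(g,4))
print('front rim z45',[onz(t,*T(*q),.045).round(4) for q in((97,325),(330,292))])
print('scene corners z45',[onz(s,*S(*q),.045).round(4) for q in((548,70),(742,165),(440,235),(640,360))])
h=cv2.cvtColor(s['color'],cv2.COLOR_BGR2HSV)[200:260,185:250]
m=((h[...,0]>95)&(h[...,0]<135)&(h[...,1]>90)).astype(np.uint8)
k=max(cv2.findContours(m,0,1)[0],key=cv2.contourArea);hull=cv2.convexHull(k)[:,0]+[185,200];print(hull.min(0),hull.max(0),m.sum())
# predicted tin silhouette bbox in scene and top for centre
for c in(s,t):
  a=np.linspace(0,6.28,60);P=np.array([proj(c,(.4814+.052*np.cos(q),.1201+.052*np.sin(q),z)) for q in a for z in(0,.08)]);print(P.min(0),P.max(0))
# outer lid blue in scene
h=cv2.cvtColor(s['color'],cv2.COLOR_BGR2HSV)[240:340,250:350]
m=((h[...,0]>95)&(h[...,0]<135)&(h[...,1]>90)).astype(np.uint8);k=max(cv2.findContours(m,0,1)[0],key=cv2.contourArea);hull=cv2.convexHull(k)[:,0]+[250,240]
print('lid scene',hull.min(0),hull.max(0),[cv2.minEnclosingCircle(np.array([onz(s,*p,z)[:2] for p in hull]).astype(np.float32)*1000) for z in(.02,.027)])
for z in(.057,.085): 
  P=np.array([proj(s,(.4925,-.1755,z)),proj(t,(.4925,-.1755,z))]);print(z,P)
print([ (n,[round(v,3) for v in onz(t,u,v_,.02)]) for n,u,v_ in(('garlic',274,157),('tape',404,218),('scale',318,180))])
```

```text
edge+y [ 0.5039 -0.1042  0.1612] 0.0064
edge-y [ 0.5349 -0.2555  0.1587] 0.006
hinge+y [ 0.5491 -0.0976  0.0471] 0.0005
hinge-y [ 0.5734 -0.25    0.0628] 0.0071
front rim z45 [array([ 0.4057, -0.1241,  0.045 ]), array([ 0.4316, -0.2761,  0.045 ])]
scene corners z45 [array([ 0.5504, -0.0969,  0.045 ]), array([ 0.5803, -0.2426,  0.045 ]), array([ 0.408 , -0.1296,  0.045 ]), array([ 0.4293, -0.2789,  0.045 ])]
[199 212] [232 238] 244
[196.22968511 209.09782683] [234.84347493 253.55528533]
[223.00435165 223.21598011] [256.99703566 255.78445084]
lid scene [274 273] [316 312] [((494.561279296875, -176.3842010498047), 59.47586441040039), ((491.4834289550781, -178.77732849121094), 59.04431915283203)]
0.057 [[294.54704387 285.17551721]
 [330.73588786 238.55873175]]
0.085 [[294.84279847 279.61072241]
 [331.84687607 238.76705865]]
[('garlic', [np.float64(0.763), np.float64(0.018), np.float64(0.02)]), ('tape', [np.float64(0.568), np.float64(-0.425), np.float64(0.02)]), ('scale', [np.float64(0.688), np.float64(-0.133), np.float64(0.02)])]
```

```bash
python3 -m pendant '18 -42 3 0 0 2.1 0;18 -42 3 0 0 2.1 0;18 -42 3 0 0 2.1 0;18 -42 3 0 0 2.1 0;18 -42 3 0 0 2.1 0;18 -42 3 0 0 2.1 0;18 -42 3 0 0 2.1 0;18 -42 3 0 0 2.1 0;18 -42 3 0 0 2.1 0;18 -42 3 0 0 2.1 0'; python3 -m pendant '18 -42 0 0 0 2.1 0;18 -42 0 0 0 2.1 0;18 -42 0 0 0 2.1 0;18 -42 0 0 0 2.1 0;18 -42 0 0 0 2.1 0;18 -42 0 0 0 2.1 0;0 0 0 0 0 0 0;0 0 0 0 0 0 0'
python3 - <<'E'
from h import *
import pickle
c=capture('wrist');pickle.dump(c,open('c1.pkl','wb'));cv2.imwrite('pics/w1.png',c['color']);print(np.round(c['world_from_camera'],3),robot.sense()['gripper_width'])
E
```

```text
time_s: 1.1
eef_pos: [0.3797, 0.0638, 0.2222]
orientation: [0.0, 0.011, 1.0, 0.0]
wrist_force: [1.9, 0.2, -0.4]
gripper_width: 0.0001
grasp_force: 0.0
time_s: 1.9
eef_pos: [0.4871, -0.1868, 0.2211]
orientation: [-0.001, -0.097, 0.995, 0.001]
wrist_force: [-0.4, 0.2, -0.4]
gripper_width: -0.0002
grasp_force: 0.0
[[-0.194  0.938  0.287  0.413]
 [ 0.981  0.185  0.058 -0.202]
 [ 0.001  0.293 -0.956  0.403]
 [ 0.     0.     0.     1.   ]] 0.00018544408172141584
```

View pics/w1.png

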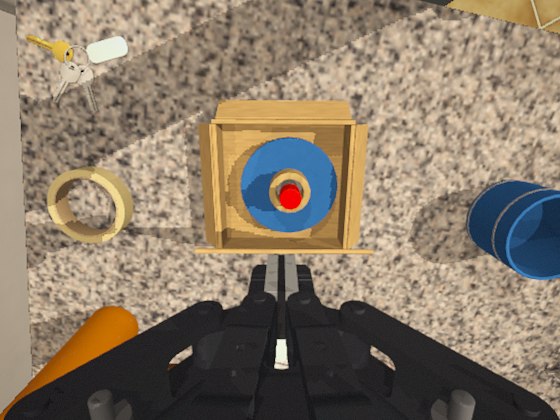

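The wrist view shows the carton with the flap edge as a bright line from (195,251) to (372,251). The knob is at (290,197), and the closed fingertips are at (282,257).

Run:
```python
from h import *
import pickle
c=pickle.load(open('c1.pkl','rb'));cs=pickle.load(open('c0.pkl','rb'));print(c['fx'],c['fy'],c['cx'],c['cy'],c['k1'])
print('tcp px',proj(c,(.4871,-.1868,.2211)),'edge px',proj(c,(.519,-.18,.16)),'hinge',proj(c,(.564,-.172,.045)))
T=lambda x,y:(295+x/5-.4,200+y/5-.4)
for n,a,b in(('e+y',(372,251),T(80,180)),('e-y',(195,251),T(333,135)),('knob',(290,194),(331.5,238.9))):
  print(n,two(c,b if 0 else a,cs['top'],b))
print('knobtop z.085',onz(c,290,197,.085),'rim corners z45',[onz(c,*q,.045).round(4) for q in((214,124),(352,124))])
# lid circle at z .027 (plate top)
h=cv2.cvtColor(c['color'],cv2.COLOR_BGR2HSV)[100:260,200:370];m=((h[...,0]>95)&(h[...,0]<130)&(h[...,1]>110)).astype(np.uint8)
k=max(cv2.findContours(m,0,1)[0],key=cv2.contourArea);P=np.array([onz(c,*(p+[200,100]),.027)[:2]*1000 for p in cv2.convexHull(k)[:,0]],np.float32)
print('lid',cv2.minEnclosingCircle(P))
```

```text
311.6255563264683 311.6255563264683 280.91239939386145 211.88968957330832 -0.0008025535006481319
tcp px (np.float64(280.72605141540606), np.float64(242.33084415497706)) edge px (np.float64(281.28956918219257), np.float64(250.16620866421275)) hinge (np.float64(280.39239766299033), np.float64(246.0296877766505))
e+y (array([ 0.50312406, -0.10328109,  0.16048832]), np.float64(0.003910089327786802))
e-y (array([ 0.53286189, -0.25183402,  0.16227681]), np.float64(0.0012164138882417486))
knob (array([ 0.49134778, -0.17603186,  0.06881897]), np.float64(0.0011607448535921197))
knobtop z.085 [ 0.49036264 -0.17618512  0.085     ] rim corners z45 [array([ 0.4349, -0.2723,  0.045 ]), array([ 0.4053, -0.1225,  0.045 ])]
lid ((492.1387634277344, -176.2189178466797), 59.29630661010742)
```

```bash
python3 -m pendant '0 0 -32 0 0 0 0;0 0 -32 0 0 0 0;0 0 -32 0 0 0 0;0 0 0 0 0 0 0;0 0 0 0 0 0 0'
python3 - <<'E'
from h import *
a=capture('wrist')['color'][180:300,200:360];b=capture('scene')['color'][190:310,220:380]
cv2.imwrite('pics/w2.png',np.hstack([cv2.resize(q,None,fx=2.5,fy=2.5,interpolation=cv2.INTER_CUBIC) for q in(a,b)]))
E
```

```text
time_s: 2.45
eef_pos: [0.4875, -0.1854, 0.127]
orientation: [-0.0, -0.099, 0.995, 0.0]
wrist_force: [-0.0, -0.8, 0.4]
gripper_width: -0.0002
grasp_force: 0.0
```

View pics/w2.png

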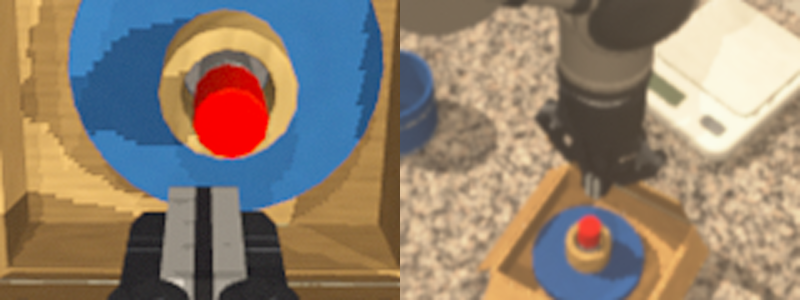

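The fingers stand between the knob and the flap with no contact, so I'll push the flap over along an arc.

```bash
python3 -m pendant '20 3.9 0 0 0 0 0;20 3.9 0 0 0 0 0;20 3.9 0 0 0 0 0;20 3.9 0 0 0 0 0;20 3.9 0 0 0 0 0;15 2.9 -7 0 0 0 0;15 2.9 -13 0 0 0 0;10 1.9 -15 0 0 0 0;9 1.8 -14 0 0 0 0;0 0 0 0 0 0 0'; python3 -m pendant '5 1 -3 0 0 0 0;3 0.6 -3 0 0 0 0;0 0 0 0 0 0 0'
python3 - <<'E'
from h import *
print(robot.sense()['wrist_force'])
b=capture('scene')['color'][200:350,230:390];a=capture('top')['color'][160:310,260:420]
cv2.imwrite('pics/w3.png',np.hstack([cv2.resize(q,None,fx=2.5,fy=2.5,interpolation=cv2.INTER_CUBIC) for q in(a,b)]))
E
```

```text
time_s: 3.55
eef_pos: [0.6365, -0.1567, 0.0759]
orientation: [-0.001, -0.098, 0.995, 0.001]
wrist_force: [0.1, -1.0, 1.5]
gripper_width: 0.0001
grasp_force: 0.0
time_s: 3.85
eef_pos: [0.6448, -0.1558, 0.0715]
orientation: [0.0, -0.098, 0.995, -0.0]
wrist_force: [-0.7, 0.1, 0.2]
gripper_width: -0.0002
grasp_force: 0.0
[-0.70866296  0.08578342  0.22786731]
```

View pics/w3.png

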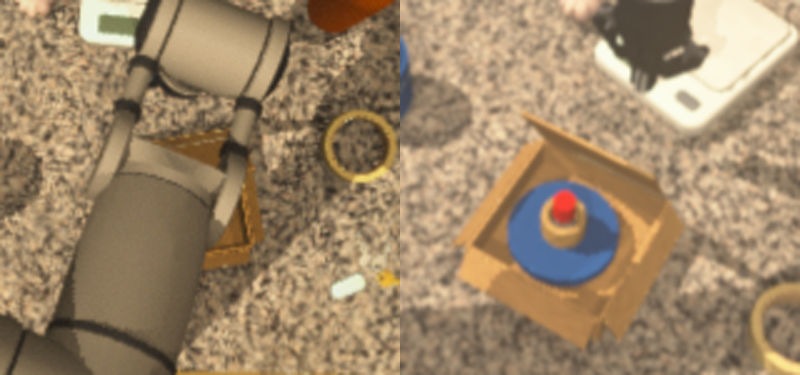

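The flap still leans in and the fingers are already beyond it. I'll check where the fingertips really are against the reported TCP.

Run:
```python
from h import *
import pickle
s=capture('scene');st=robot.sense();p=st['eef_pos'];print(p,'proj tcp',proj(s,p),'observed ~(326,234)')
print('w2: proj',proj(s,(.4875,-.1854,.127)),'observed ~(297,266)')
S=lambda x,y:(230+(x-400)/2.5,200+y/2.5)
print('flap edge now px',S(525,113),S(665,190),' before (278.4,244.1) (334.1,271.6)')
a=s['color'][190:270,280:380];cv2.imwrite('pics/w4.png',cv2.resize(a,None,fx=6,fy=6,interpolation=cv2.INTER_CUBIC))
```

```text
[ 0.64449962 -0.15589229  0.07157679] proj tcp (np.float64(325.0470283486666), np.float64(242.6698305804588)) observed ~(326,234)
w2: proj (np.float64(297.03872303127804), np.float64(274.42992072827735)) observed ~(297,266)
flap edge now px (280.0, 245.2) (336.0, 276.0)  before (278.4,244.1) (334.1,271.6)
```

View pics/w4.png

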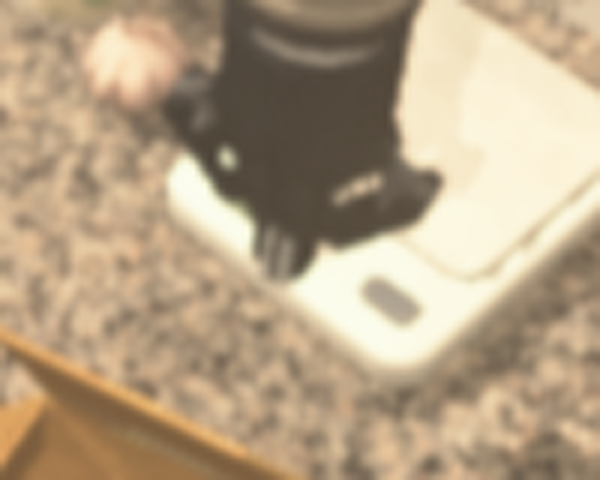

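Run:
```python
from h import *
import pickle
s=capture('scene');c0=pickle.load(open('c0.pkl','rb'))['scene']
d=cv2.absdiff(s['color'],c0['color']).max(2)[235:345,245:355]>40
print(d.sum()); v,u=np.nonzero(d); print(u.min()+245,u.max()+245,v.min()+235,v.max()+235) if d.any() else 0
for r in range(0,110,5): print(''.join('#' if d[r:r+5,q:q+3].mean()>.3 else '.' for q in range(0,110,3)))
print(abs(np.array(s['world_from_camera'])-c0['world_from_camera']).max())
```

```text
1965
245 354 235 344
...........................##........
.....................................
.....................................
.....................................
.##..................................
#####................................
######...............................
######...............................
######...............................
#####................................
...##................................
...###...............................
..###................................
...#####.............................
...########..............#...........
...####...###...........#............
#######....#####...#####........#####
#######.....###########........######
.............#########........######.
...............#####.........########
..................##........#########
...................#....##.##########
0.0
```

Run:
```python
from h import *
import pickle
c0=pickle.load(open('c0.pkl','rb'))['scene']['color']
def show(f,r0,c0_,xo):
    im=cv2.imread(f);b=cv2.resize(im[:,xo:],None,fx=.4,fy=.4,interpolation=cv2.INTER_AREA)
    ref=c0[r0:r0+b.shape[0],c0_:c0_+b.shape[1]]
    d=cv2.absdiff(b,ref).max(2)>45
    print(f,'rows from 235, cols 265-350')
    for r in range(235,300,3): print(r,''.join('#' if d[r-r0:r-r0+3,q-c0_:q-c0_+2].mean()>.4 else '.' for q in range(265,350,2)))
show('pics/w2.png',190,220,400);show('pics/w3.png',200,230,400)
```

```text
pics/w2.png rows from 235, cols 265-350
235 .....######################................
238 .....######################................
241 ......#####################................
244 .......####################................
247 ........##################.................
250 ..........#####################............
253 .............##################............
256 ..............################.............
259 ..............#..############..............
262 .................###....##.................
265 .................##........................
268 ...........................................
271 ...........................................
274 ...........................................
277 ...........................................
280 ...........................................
283 ...........................................
286 ...........................................
289 ...........................................
292 ...........................................
295 ...........................................
298 ...........................................
pics
[... 391 characters left out ...]
............................
259 ...........................................
262 ...........................................
265 ...........................................
268 ...........................................
271 ...........................................
274 ...........................................
277 ...........................................
280 ...........................................
283 ...........................................
286 ...........................................
289 ...........................................
292 ...........................................
295 ...........................................
298 ...........................................
```

The flap is pixel-identical to the start, so I'll go back and retry lower, in small steps, watching the flap.

```bash
python3 -m pendant '0 0 50 0 0 0 0;0 0 50 0 0 0 0;0 0 50 0 0 0 0;-40 -7.5 0 0 0 0 0;-40 -7.5 0 0 0 0 0;-40 -7.5 0 0 0 0 0;-40 -7.5 0 0 0 0 0;0 0 0 0 0 0 0'
python3 -m pendant '0 0 -40 0 0 0 0;0 0 -40 0 0 0 0;0 0 -35 0 0 0 0;0 0 0 0 0 0 0'; python3 -m pendant '15 2.9 0 0 0 0 0;15 2.9 0 0 0 0 0;0 0 0 0 0 0 0'
python3 - <<'E'
from h import *
s=capture('scene');w=capture('wrist');cv2.imwrite('pics/w5.png',np.hstack([cv2.resize(s['color'][190:320,230:360],(400,400)),cv2.resize(w['color'][140:340,180:380],(400,400))]))
E
```

```text
time_s: 4.85
eef_pos: [0.4801, -0.1859, 0.2217]
orientation: [-0.001, -0.097, 0.995, 0.0]
wrist_force: [0.7, -0.0, 0.3]
gripper_width: -0.0001
grasp_force: 0.0
time_s: 5.25
eef_pos: [0.482, -0.1843, 0.1023]
orientation: [-0.003, -0.098, 0.995, 0.003]
wrist_force: [-0.1, 0.0, -0.7]
gripper_width: 0.0002
grasp_force: 0.0
time_s: 5.55
eef_pos: [0.517, -0.1803, 0.1082]
orientation: [0.002, -0.099, 0.995, -0.001]
wrist_force: [-0.3, -0.2, -0.7]
gripper_width: -0.0002
grasp_force: 0.0
```

View pics/w5.png

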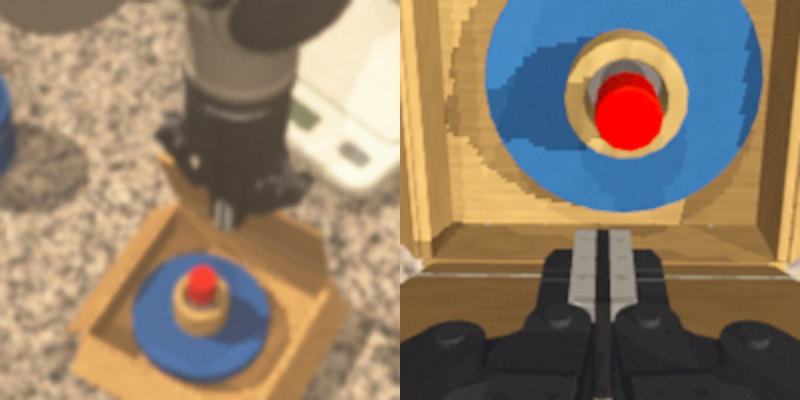

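The scene half shows the fingers inside, in front of the standing flap. The wrist half shows the fingertips short of the hinge line, over the lid's edge. I'll push on slowly and track the flap.

```bash
cat > fl.py <<'E'
from h import *
import pickle
c0=pickle.load(open('c0.pkl','rb'))['scene']['color'];s=capture('scene')['color']
d=cv2.absdiff(s,c0).max(2)>45
for r in range(225,290,4): print(r,''.join('#' if d[r:r+4,q:q+2].mean()>.4 else '.' for q in range(265,365,2)))
print(robot.sense()['wrist_force'])
E
python3 -m pendant '10 1.9 0 0 0 0 0;10 1.9 0 0 0 0 0;10 1.9 0 0 0 0 0;10 1.9 0 0 0 0 0'; python3 fl.py;python3 -m pendant '10 1.9 0 0 0 0 0;10 1.9 0 0 0 0 0;10 1.9 0 0 0 0 0'; python3 fl.py
```

```text
time_s: 6.05
eef_pos: [0.5555, -0.1722, 0.1062]
orientation: [0.0, -0.098, 0.995, 0.0]
wrist_force: [-0.1, 0.9, -0.0]
gripper_width: -0.0003
grasp_force: 0.2
225 .............####################.................
229 .............#####################................
233 .............########################.............
237 ............#########################.............
241 ............#####....###############..............
245 .............######.....#########.................
249 .........###..####.##...##..###..###..............
253 ...........####......#.###.###.#...##.............
257 .............########...######.######.............
261 .................####...#.#...###.###.............
265 .....................####....####..#..............
269 .........................####.#....#..............
273 .............................#####.#..............
277 .................................##...............
281 ............................##.....##.##.##.......
285 ...............................#####...##.#.......
289 ............................................#.##.#
[0.5735
[... 457 characters left out ...]
..
245 ........#...........##.#.......##########.........
249 .........###...........#####..#..########.........
253 ...........#####..##....#....###...##.............
257 .............#######.....##...##..................
261 .................#######....#....###.#............
265 .....................#######.....#..##............
269 .........................#######.##.#.#.#.........
273 ............................#######........#......
277 .................................###...####..#.#..
281 ............................##.....##.##.##.#####.
285 ..............................######...##.#...#.#.
289 ............................................#.####
[ 0.80416489  0.04441117 -0.22730436]
```

```bash
python3 -m pendant '7 1.3 -4 0 0 0 0;7 1.3 -5 0 0 0 0;7 1.3 -5 0 0 0 0;7 1.3 -6 0 0 0 0;5 1 -7 0 0 0 0;5 1 -7 0 0 0 0;5 1 -7 0 0 0 0;0 0 0 0 0 0 0'; python3 -m pendant '2 0.4 -4 0 0 0 0;2 0.4 -4 0 0 0 0;0 0 0 0 0 0 0'; python3 fl.py
```

```text
time_s: 7.25
eef_pos: [0.6273, -0.158, 0.0635]
orientation: [-0.001, -0.098, 0.995, 0.001]
wrist_force: [-0.1, -0.1, 0.3]
gripper_width: 0.0004
grasp_force: 0.0
time_s: 7.55
eef_pos: [0.6314, -0.1576, 0.0566]
orientation: [-0.0, -0.098, 0.995, 0.0]
wrist_force: [0.2, 0.6, -0.5]
gripper_width: -0.0002
grasp_force: 0.0
225 ..................#########################.......
229 ...................########################.......
233 .................############################.....
237 ................############.#################....
241 ................#############################.....
245 ..............################.###.#########......
249 .........###..#############################.......
253 ...........###############################........
257 .............########.###################....####.
261 ................#######################...########
265 ....................#########..##########....#####
269 ........................##############..#..#######
273 ............................#########......#.##.##
277 ................................####...####..#.#.#
281 ............................##.....##.##.##.#####.
285 ..............................######...##.#.......
289 ..................................................
[-0.18104903  0.14657821 -0.43872649]
```

```bash
for i in 1; do python3 -m pendant '1 0.2 -4 0 0 0 0;0 0 -3 0 0 0 0;0 0 0 0 0 0 0'; done; python3 -m pendant '0 0 -4 0 0 0 0;0 0 0 0 0 0 0'; python3 -m pendant '0 0 -4 0 0 0 0;0 0 0 0 0 0 0'
```

```text
time_s: 7.9
eef_pos: [0.6321, -0.1573, 0.0496]
orientation: [-0.0, -0.098, 0.995, 0.0]
wrist_force: [0.1, -0.2, -0.7]
gripper_width: -0.0001
grasp_force: 0.0
time_s: 8.1
eef_pos: [0.6321, -0.1574, 0.0455]
orientation: [-0.0, -0.098, 0.995, 0.0]
wrist_force: [0.1, 0.9, -0.1]
gripper_width: -0.0001
grasp_force: 0.0
time_s: 8.3
eef_pos: [0.6322, -0.1574, 0.0415]
orientation: [-0.0, -0.098, 0.995, 0.0]
wrist_force: [0.7, -0.6, -0.6]
gripper_width: 0.0001
grasp_force: 0.0
```

Run:
```python
from h import *
s=capture('scene');w=capture('wrist');cv2.imwrite('pics/w6.png',np.hstack([cv2.resize(s['color'][190:320,250:380],(400,400)),cv2.resize(w['color'][50:330,140:420],(400,400))]))
```

```text
(no output)
```

View pics/w6.png

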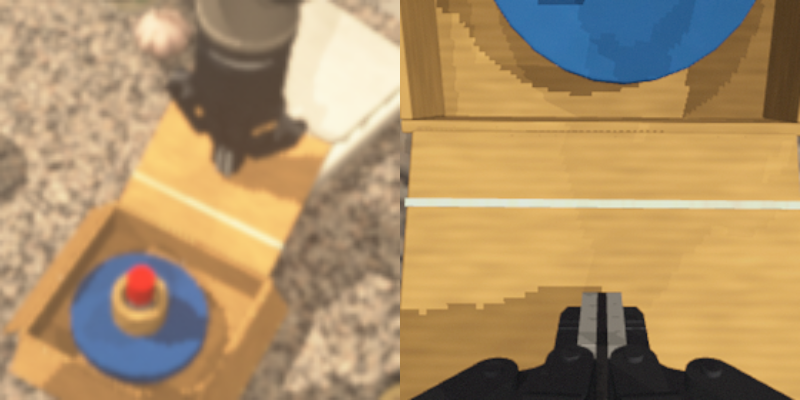

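The flap is folded out beyond the rim with the fingertips over it. I'll continue down until the stop shows in the force.

```bash
python3 -m pendant '0 0 -4 0 0 0 0;0 0 0 0 0 0 0'|grep -E "eef|wrist_f"; python3 -m pendant '0 0 -4 0 0 0 0;0 0 0 0 0 0 0'|grep -E "eef|wrist_f"
python3 - <<'E'
from h import *
import pickle
s=capture('scene');w=capture('wrist')
pickle.dump((s,w),open('c2.pkl','wb'))
# white tape line on flap: mid in wrist
for n,c in(('s',s),('w',w)):
    im=c['color'].astype(int);h=cv2.cvtColor(c['color'],cv2.COLOR_BGR2HSV)
    m=((h[...,1]<45)&(h[...,2]>215)).astype(np.uint8)
    for k in cv2.findContours(m,0,1)[0]:
        r=cv2.minAreaRect(k)
        if max(r[1])>30 and min(r[1])<12: print(n,r,cv2.boxPoints(r).round(1).tolist())
E
```

```text
eef_pos: [0.6322, -0.1574, 0.0376]
wrist_force: [0.5, 0.5, -0.8]
eef_pos: [0.633, -0.1576, 0.0351]
wrist_force: [-1.3, 1.4, 4.5]
s ((372.712890625, 226.73843383789062), (2.9571101665496826, 40.9466552734375), 48.23970031738281) [[356.5, 239.3000030517578], [387.0, 212.0], [389.0, 214.1999969482422], [358.3999938964844, 241.5]]
s ((65.7669906616211, 40.46388244628906), (5.532418251037598, 31.01165199279785), 70.20112609863281) [[50.20000076293945, 43.099998474121094], [79.4000015258789, 32.599998474121094], [81.30000305175781, 37.79999923706055], [52.099998474121094, 48.29999923706055]]
w ((283.00067138671875, 194.92276000976562), (284.0394287109375, 5.601440906524658), 0.46580907702445984) [[141.0, 196.60000610351562], [141.0, 191.0], [425.0, 193.3000030517578], [425.0, 198.89999389648438]]
```

Run:
```python
from h import *
import pickle
s,w=pickle.load(open('c2.pkl','rb'));p=robot.sense()['eef_pos'];print(p,'proj tcp s,w',proj(s,p),proj(w,p))
cz=p+np.array([0,0,.0065]);print('at w6 TCP proj s',proj(s,cz),'obs (324,246)')
o,d=ray(w,280,255)
for z in(.035,.045,.055,.065,.075,.085):
    q=o+d*(z-o[2])/d[2];print(z,q.round(4),np.round(proj(s,q),1))
# crop of scene tip numerics: darkness map now
g=cv2.cvtColor(s['color'],cv2.COLOR_BGR2GRAY)
for r in range(236,262): print(r,' '.join('%3d'%v for v in g[r,308:340:2]))
```

```text
[ 0.632959   -0.15758213  0.03509987] proj tcp s,w (np.float64(321.91926435077033), np.float64(253.01866090507863)) (np.float64(280.673968478082), np.float64(242.31017995139135))
at w6 TCP proj s (np.float64(322.1001090959307), np.float64(251.70890628022812)) obs (324,246)
0.035 [ 0.6417 -0.1563  0.035 ] [323.5 250.9]
0.045 [ 0.6371 -0.1572  0.045 ] [323. 250.]
0.055 [ 0.6325 -0.158   0.055 ] [322.5 249.2]
0.065 [ 0.6279 -0.1589  0.065 ] [322.  248.3]
0.075 [ 0.6233 -0.1598  0.075 ] [321.5 247.4]
0.085 [ 0.6187 -0.1606  0.085 ] [321.  246.4]
236 207 204 205 202 202 145  77  73  74  76  74  75  78  79  75  79
237 206 203 205 208 210 166  80  76  73  75  75  76  76  76  74  77
238 204 202 204 208 210 181  84  86  75  74  74  75  75  75  74  76
239 202 201 204 208 209 184  95 106  80  75  74  75  74  74  75  77
240 202 200 202 206 208 177 108 117  92  77  75  76  75  76  77  85
241 204 201 202 204 205 171 115 115 115  79  75  89  78  79  89 111
242 207 203 203 203 202 167 120 114 132  82  76 112  93  99 119 141
243 207 204 204 203 202 171 128 112 136  81  82 133 122 129 147 152
244 208 
[... 515 characters left out ...]
 159 159 159 157 154
252 213 199 198 198 195 194 195 196 201 204 199 180 179 178 173 159
253 226 211 199 198 197 196 195 199 202 205 208 202 201 199 195 177
254 226 226 212 202 198 197 198 202 205 206 209 208 207 207 207 197
255 210 226 226 213 201 198 199 205 208 208 210 209 207 205 207 205
256 201 209 225 226 210 199 198 204 208 209 209 209 208 205 205 206
257 202 199 208 224 225 211 201 202 205 208 207 208 210 207 206 208
258 202 198 199 207 224 225 214 208 203 205 205 205 209 211 209 210
259 199 198 197 199 208 225 228 225 210 204 204 203 207 211 209 209
260 199 197 196 198 199 208 228 237 225 210 204 204 205 208 208 207
261 200 199 196 199 199 199 211 233 237 226 209 204 204 206 207 206
```

Run:
```python
from h import *
import pickle
s,w=pickle.load(open('c2.pkl','rb'))
H=np.array([.5634,-.170,.045]);ex=np.array([.981,.193,0]);ey=np.array([-.193,.981,0])
for th in(1.0,1.1,1.15,1.2,1.25,1.3):
    e=H+.131*(np.sin(th)*ex+np.array([0,0,np.cos(th)]))
    print(th,np.round(proj(s,e-.075*ey),1),np.round(proj(s,e+.075*ey),1))
g=cv2.cvtColor(s['color'],cv2.COLOR_BGR2HSV)
# flap colour mask
m=((g[...,0]>8)&(g[...,0]<24)&(g[...,1]>85)).astype(np.uint8)
for r in range(214,246,2): print(r,''.join('#' if m[r,q] else '.' for q in range(296,370)))
```

```text
1.0 [355.7 237.1] [306.3 215. ]
1.1 [356.1 238. ] [307.2 216. ]
1.15 [356.2 238.6] [307.6 216.7]
1.2 [356.3 239.2] [307.9 217.5]
1.25 [356.3 240. ] [308.2 218.3]
1.3 [356.2 240.9] [308.4 219.2]
214 ............................................##............................
216 .......................................####.##............................
218 ............................#########..######.............................
220 .............................################.............................
222 ..................#........##################.............................
224 ........#####...#####..#.####################.............................
226 .......#####################################..............................
228 ......######################################..............................
230 .....########################################.............................
232 ...#########################################..............................
234 ...########################################.........###...................
236 ..#########################################..###############..............
238 #########################..###################################............
240 ########################......###############################.............
242 ########################......##############################..............
244 ########################......#############################...............
```

```bash
python3 -m pendant '0 0 -3 0 0 0 0;0 0 0 0 0 0 0;0 0 0 0 0 0 0'|grep -E "eef|wrist_f";  python3 -m pendant '0 0 40 0 0 0 0;0 0 50 0 0 0 0;0 0 50 0 0 0 0;-5 20 40 0 0 0 0;-25 45 0 0 0 0 50;-25 45 0 0 0 0 50;-25 45 0 0 0 0 50;-25 45 0 0 0 0 50;-25 45 0 0 0 0 50;0 0 0 0 0 0 50'
python3 - <<'E'
from h import *
import pickle
cs={n:capture(n) for n in('scene','wrist')};cs['p']=robot.sense()['eef_pos'];pickle.dump(cs,open('c3.pkl','wb'))
w,s=cs['wrist'],cs['scene'];print(cs['p'])
g=cv2.cvtColor(s['color'],cv2.COLOR_BGR2HSV);m=((g[...,0]>8)&(g[...,0]<24)&(g[...,1]>85)).astype(np.uint8)
for r in range(210,250,2): print(r,''.join('#' if m[r,q] else '.' for q in range(290,370)))
h=cv2.cvtColor(w['color'],cv2.COLOR_BGR2HSV);m=((h[...,0]>95)&(h[...,0]<130)&(h[...,1]>110)).astype(np.uint8)
for k in cv2.findContours(m,0,1)[0]:
    if cv2.contourArea(k)>500:
        P=cv2.convexHull(k)[:,0];print(cv2.boundingRect(k),cv2.contourArea(k),P.shape)
        for z in(0,.027,.08): print(z,cv2.minEnclosingCircle(np.array([onz(w,*p,z)[:2]*1000 for p in P],np.float32)))
E
```

```text
eef_pos: [0.6333, -0.1577, 0.0345]
wrist_force: [-5.8, 2.2, 18.3]
time_s: 10.2
eef_pos: [0.503, 0.0857, 0.2115]
orientation: [-0.0, -0.101, 0.995, 0.001]
wrist_force: [1.0, -1.6, 0.5]
gripper_width: 0.0497
grasp_force: 0.0
[0.50579357 0.08203894 0.21143331]
210 ................................................................................
212 .....................##.........................................................
214 ................................................................................
216 ...................##...........................................................
218 ..................######........................................................
220 ..............#..###############................................................
222 ...............#####################............................................
224 ..............##########################........................................
226 .............#############################......................................
228 ......#.....##################################...........................
[... 618 characters left out ...]
######################################################...............
246 ...#############################################################................
248 .#####..########################################################................
(272, 126, 101, 101) 7775.5 (47, 2)
0 ((494.5506286621094, 134.31201171875), 65.04583740234375)
0.027 ((490.1275634765625, 129.79843139648438), 60.58172607421875)
0.08 ((481.44476318359375, 120.93866729736328), 51.81856918334961)
(6, 71, 108, 108) 6122.5 (45, 2)
0 ((496.248779296875, -190.6078338623047), 66.60629272460938)
0.027 ((491.70916748046875, -172.82135009765625), 62.03488540649414)
0.08 ((482.7977294921875, -137.90704345703125), 53.06144332885742)
```

The stop is confirmed: 18 N with no further travel. All the evidence agrees that the real fingertips sit about 40 mm above the reported TCP: the first pass cleared the flap, the flap contact height matches, and so do the pixel rows. I'll go to the knob and check from close by.

```bash
python3 -m pendant '-2.4 -43 0 0 0 0 50;-2.4 -43 0 0 0 0 50;-2.4 -43 0 0 0 0 50;-2.4 -43 0 0 0 0 50;-2.4 -43 0 0 0 0 50;-2.3 -43 0 0 0 0 50;0 0 -40 0 0 0 50;0 0 -40 0 0 0 50;0 0 -30 0 0 0 50;0 0 0 0 0 0 50'
python3 - <<'E'
from h import *
import pickle
w=capture('wrist');p=robot.sense()['eef_pos'];print(p);pickle.dump((w,p),open('c4.pkl','wb'))
h=cv2.cvtColor(w['color'],cv2.COLOR_BGR2HSV)
m=((h[...,0]<5)|(h[...,0]>172))&(h[...,1]>170)&(h[...,2]>180)
n,l,st,cn=cv2.connectedComponentsWithStats(m.astype(np.uint8));i=1+np.argmax(st[1:,4]);print('knob',st[i],cn[i])
b=((h[...,0]>95)&(h[...,0]<130)&(h[...,1]>110)).astype(np.uint8)
k=max(cv2.findContours(b,0,1)[0],key=cv2.contourArea);P=cv2.convexHull(k)[:,0];print(cv2.boundingRect(k),cv2.minEnclosingCircle(np.array([onz(w,*q,.027)[:2]*1000 for q in P],np.float32)))
x,y,ww,hh=st[i][:4];print('knob top front',onz(w,x+ww/2,y+hh-ww/2,.085),'tcp px',proj(w,p),proj(w,p+[0,0,.04]))
cv2.imwrite('pics/w7.png',np.hstack([cv2.resize(w['color'][120:340,160:400],(480,440)),]))
E
```

```text
time_s: 11.3
eef_pos: [0.4889, -0.1772, 0.097]
orientation: [-0.004, -0.097, 0.995, 0.002]
wrist_force: [0.1, 0.5, -0.2]
gripper_width: 0.0498
grasp_force: 0.0
[ 0.49068026 -0.17771406  0.09965377]
knob [266 215  33  41 971] [283.01956746 236.9907312 ]
(212, 143, 139, 135) ((491.8735046386719, -175.77728271484375), 59.493431091308594)
knob top front [ 0.491587   -0.17538785  0.085     ] tcp px (np.float64(279.33926100519903), np.float64(246.2662706261044)) (np.float64(279.2989130834467), np.float64(277.7356911184926))
```

View pics/w7.png

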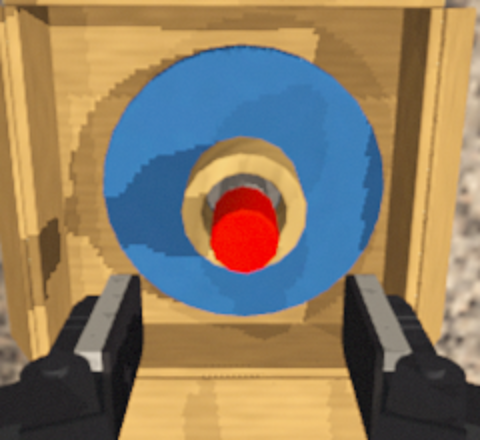

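The open fingertips straddle the knob, at (220,258) and (342,258) in the full image, with the knob at (283,237). The finger scale against the knob scale again puts the tips 43 mm above the reported TCP, so I'll descend to a TCP height of about 22 mm.

```bash
python3 -m pendant '1 2 -26 0 0 0 50;0 0 -26 0 0 0 50;0 0 -13 0 0 0 50;0 0 0 0 0 0 50;0 0 0 0 0 0 50'; python3 -m pendant '0 0 -10 0 0 0 50;0 0 0 0 0 0 50;0 0 0 0 0 0 50'
python3 - <<'E'
from h import *
w=capture('wrist');p=robot.sense();print(p['eef_pos'],p['orientation'],p['wrist_force'])
h=cv2.cvtColor(w['color'],cv2.COLOR_BGR2HSV)
m=((h[...,0]<5)|(h[...,0]>172))&(h[...,1]>170)&(h[...,2]>180)
n,l,st,cn=cv2.connectedComponentsWithStats(m.astype(np.uint8));i=1+np.argmax(st[1:,4]);print('knob',st[i],cn[i])
E
```

```text
time_s: 11.85
eef_pos: [0.4941, -0.1759, 0.0379]
orientation: [0.001, -0.098, 0.995, -0.001]
wrist_force: [0.1, -0.0, 0.4]
gripper_width: 0.0503
grasp_force: 0.0
time_s: 12.15
eef_pos: [0.4929, -0.175, 0.0264]
orientation: [0.0, -0.098, 0.995, -0.0]
wrist_force: [0.1, 0.4, -0.5]
gripper_width: 0.0498
grasp_force: 0.0
[ 0.49298252 -0.17503549  0.02646259] [ 2.14588764e-04 -9.81687259e-02  9.95169757e-01 -1.02180174e-04] [ 0.59241802 -0.30561146 -0.22366504]
knob [ 255  246   50   68 2296] [281.04224739 283.05182927]
```

```bash
python3 -m pendant '-1 -0.5 0 0 0 0 34;0 0 0 0 0 0 34;0 0 -3 0 0 0 34;0 0 0 0 0 0 34;0 0 0 0 0 0 34'|tail -5; python3 -m pendant '0 0 -2 0 0 0 34;0 0 0 0 0 0 34;0 0 0 0 0 0 34'|tail -5
```

```text
eef_pos: [0.4917, -0.1754, 0.023]
orientation: [-0.0, -0.098, 0.995, 0.0]
wrist_force: [0.7, 0.1, -0.3]
gripper_width: 0.0341
grasp_force: 0.0
eef_pos: [0.4918, -0.1754, 0.021]
orientation: [-0.0, -0.098, 0.995, 0.0]
wrist_force: [-0.0, 0.3, 0.5]
gripper_width: 0.0339
grasp_force: 0.0
```

```bash
python3 -m pendant '0 0 -2 0 0 0 34;0 0 0 0 0 0 34;0 0 0 0 0 0 34'|tail -5
```

```text
eef_pos: [0.4918, -0.1754, 0.0191]
orientation: [-0.0, -0.098, 0.995, 0.0]
wrist_force: [0.3, -1.1, -0.3]
gripper_width: 0.0338
grasp_force: 0.0
```

```bash
python3 -m pendant '0 0 0 0 0 0 12;0 0 0 0 0 0 12;0 0 0 0 0 0 12;0 0 0 0 0 0 12;0 0 0 0 0 0 12;0 0 0 0 0 0 12'; python3 -m pendant '0 0 8 0 0 0 12;0 0 10 0 0 0 12;0 0 0 0 0 0 12;0 0 0 0 0 0 12'
```

```text
time_s: 13.9
eef_pos: [0.492, -0.1757, 0.0193]
orientation: [0.0, -0.098, 0.995, -0.0]
wrist_force: [0.2, -2.1, 2.7]
gripper_width: 0.0221
grasp_force: 59.0
time_s: 14.3
eef_pos: [0.4918, -0.1752, 0.0374]
orientation: [0.0, -0.098, 0.995, 0.0]
wrist_force: [-0.3, -0.5, -4.5]
gripper_width: 0.0218
grasp_force: 59.3
```

```bash
python3 -m pendant '0 0 25 0 0 0 12;0 0 30 0 0 0 12;0 0 30 0 0 0 12;0 0 20 0 0 0 12;0 0 0 0 0 0 12;-0.5 15 0 0 0 0 12;-1 30 0 0 0 0 12;-1 30 0 0 0 0 12;-1 30 0 0 0 0 12;-1 30 0 0 0 0 12'; python3 -m pendant '-1 30 0 0 0 0 12;-1 30 0 0 0 0 12;-1 30 0 0 0 0 12;-1 30 0 0 0 0 12;-1 28 0 0 0 0 12;-0.9 12 0 0 0 0 12;0 0 0 0 0 0 12;0 0 0 0 0 0 12;0 0 0 0 0 0 12'
cat > lid.py <<'E'
from h import *
import pickle
st=robot.sense();p=st['eef_pos'];print(p,st['orientation'].round(4))
cs={n:capture(n) for n in('wrist','top','scene')};pickle.dump(cs,open('c5.pkl','wb'))
for n in cs:
    c=cs[n];h=cv2.cvtColor(c['color'],cv2.COLOR_BGR2HSV)
    b=((h[...,0]>95)&(h[...,0]<132)&(h[...,1]>95)&(h[...,2]>40)).astype(np.uint8)
    ks=[k for k in cv2.findContours(b,0,1)[0] if cv2.contourArea(k)>60]
    for k in ks:
        P=cv2.convexHull(k)[:,0];print(n,cv2.boundingRect(k),cv2.contourArea(k),[np.round(cv2.minEnclosingCircle(np.array([onz(c,*q,z)[:2]*1000 for q in P],np.float32))[0]+(cv2.minEnclosingCircle(np.array([onz(c,*q,z)[:2]*1000 for q in P],np.float32))[1],),1) for z in(p[2]-.0143+.006+.014,.078)])
    print(n,'tin pred',np.round(proj(c,(.4814,.1205,.08)),1))
E
python3 lid.py
```

```text
time_s: 15.3
eef_pos: [0.4856, -0.0382, 0.1401]
orientation: [-0.002, -0.098, 0.995, 0.001]
wrist_force: [1.4, -0.3, -3.9]
gripper_width: 0.0223
grasp_force: 59.7
time_s: 16.2
eef_pos: [0.4811, 0.1187, 0.1416]
orientation: [-0.001, -0.098, 0.995, -0.0]
wrist_force: [-0.0, -0.2, -3.5]
gripper_width: 0.022
grasp_force: 59.8
[0.48112249 0.11872741 0.14162102] [-5.000e-04 -9.770e-02  9.952e-01 -1.000e-04]
wrist (255, 312, 53, 18) 296.0 [array([533.9, 129.4,  17.8]), array([584. , 139.3,  24.8])]
wrist (184, 144, 196, 159) 17024.0 [array([480.4, 119.3,  60.6]), array([509.4, 125.3,  84.4])]
wrist tin pred [282.9 213.9]
top tin pred [239.1 239.5]
scene (192, 194, 41, 32) 638.0 [array([476.8, 115.1,  62.1]), array([510.5, 166.6,  67.2])]
scene tin pred [214.3 222.7]
```

```bash
python3 -m pendant '0.5 1.5 -15 0 0 0 12;0 0 -15 0 0 0 12;0 0 -12 0 0 0 12;0 0 0 0 0 0 12;0 0 0 0 0 0 12'|tail -5; python3 -m pendant '0 0 -3 0 0 0 12;0 0 -3 0 0 0 12;0 0 0 0 0 0 12'|tail -5;python3 -m pendant '0 0 -3 0 0 0 12;0 0 0 0 0 0 12'|tail -5
```

```text
eef_pos: [0.4821, 0.1207, 0.1004]
orientation: [0.0, -0.098, 0.995, 0.0]
wrist_force: [0.2, -1.3, -3.1]
gripper_width: 0.022
grasp_force: 59.7
eef_pos: [0.4817, 0.121, 0.094]
orientation: [-0.0, -0.098, 0.995, 0.0]
wrist_force: [-0.7, 0.8, -3.4]
gripper_width: 0.0225
grasp_force: 59.8
eef_pos: [0.4817, 0.1211, 0.0908]
orientation: [-0.0, -0.098, 0.995, 0.0]
wrist_force: [-0.4, -0.4, -4.4]
gripper_width: 0.022
grasp_force: 59.8
```

```bash
for_=1; python3 -m pendant '0 0 -3 0 0 0 12;0 0 0 0 0 0 12'|sed -n '2p;4p'; python3 -m pendant '0 0 -3 0 0 0 12;0 0 0 0 0 0 12'|sed -n '2p;4p';python3 -m pendant '0 0 -2 0 0 0 12;0 0 0 0 0 0 12'|sed -n '2p;4p';python3 -m pendant '0 0 -1.5 0 0 0 12;0 0 0 0 0 0 12'|sed -n '2p;4p'
```

```text
eef_pos: [0.4816, 0.1211, 0.0878]
wrist_force: [-0.3, -0.4, -3.3]
eef_pos: [0.4816, 0.1211, 0.0847]
wrist_force: [-1.4, 0.9, -3.9]
eef_pos: [0.4817, 0.1211, 0.0829]
wrist_force: [0.8, 0.5, -3.7]
eef_pos: [0.4818, 0.1211, 0.0814]
wrist_force: [-0.0, -0.3, -4.0]
```

The plug is in the bore with no contact so far. I'll bring it down onto the rim.

```bash
python3 -m pendant '0 0 -1 0 0 0 12;0 0 0 0 0 0 12'|sed -n '2p;4p'; python3 -m pendant '0 0 -1 0 0 0 12;0 0 0 0 0 0 12'|sed -n '2p;4p';python3 -m pendant '0 0 -1 0 0 0 12;0 0 0 0 0 0 12'|sed -n '2p;4p'
```

```text
eef_pos: [0.4819, 0.1211, 0.0805]
wrist_force: [0.5, -0.2, -3.7]
eef_pos: [0.482, 0.121, 0.0803]
wrist_force: [-2.3, -2.3, 4.1]
eef_pos: [0.4821, 0.121, 0.0802]
wrist_force: [-5.5, -2.6, 13.4]
```

Seated at the predicted height, with contact at 4 to 13 N. I'll unload, release, rise and measure.

```bash
python3 -m pendant '0 0 1.6 0 0 0 12;0 0 0 0 0 0 12'|sed -n '2p;4p'; python3 -m pendant '0 0 0 0 0 0 34;0 0 0 0 0 0 34;0 0 0 0 0 0 34;0 0 0 0 0 0 34'; python3 -m pendant '0 0 20 0 0 0 34;0 0 20 0 0 0 62;0 0 10 0 0 0 62;0 0 0 0 0 0 62;0 0 0 0 0 0 62'
python3 - <<'E'
from h import *
import pickle
st=robot.sense();p=st['eef_pos'];print(p,st['orientation'].round(4))
w=capture('wrist');s=capture('scene');pickle.dump((w,s),open('c6.pkl','wb'))
h=cv2.cvtColor(w['color'],cv2.COLOR_BGR2HSV)
def hull(m):
    k=max(cv2.findContours(m.astype(np.uint8),0,1)[0],key=cv2.contourArea);return cv2.convexHull(k)[:,0],cv2.boundingRect(k)
def circ(c,P,z): return cv2.minEnclosingCircle(np.array([onz(c,*q,z)[:2]*1000 for q in P],np.float32))
P,b=hull((h[...,0]>95)&(h[...,0]<132)&(h[...,1]>95)&(h[...,2]>40));print('lid',b,circ(w,P,.088))
P,b=hull(((h[...,0]<5)|(h[...,0]>172))&(h[...,1]>170)&(h[...,2]>180));x,y,a,q=b;print('knob',b,onz(w,x+a/2,y+q-a/2,.146))
m=(h[...,0]>8)&(h[...,0]<28)&(h[...,1]>60);m[:140]=0;m[330:]=0;m[:,:200]=0;m[:,360:]=0
P,b=hull(m);print('neck',b,circ(w,P,.118))
h=cv2.cvtColor(s['color'],cv2.COLOR_BGR2HSV)
m=(h[...,0]>95)&(h[...,0]<132)&(h[...,1]>90);m[:190]=0;m[270:]=0;m[:,:180]=0;m[:,250:]=0
P,b=hull(m);print('scene',b);
a=np.linspace(0,6.28,60);Q=np.array([proj(s,(.4814+.06*np.cos(t),.1205+.06*np.sin(t),z)) for t in a for z in(.072,.088)]);print('pred seated',Q.min(0),Q.max(0))
E
```

```text
eef_pos: [0.4822, 0.1211, 0.0803]
wrist_force: [-0.3, -2.3, 0.2]
time_s: 19.35
eef_pos: [0.482, 0.1211, 0.0802]
orientation: [0.0, -0.098, 0.995, 0.0]
wrist_force: [0.3, 0.0, 0.0]
gripper_width: 0.0341
grasp_force: 0.0
time_s: 19.85
eef_pos: [0.4816, 0.1211, 0.1297]
orientation: [-0.0, -0.098, 0.995, 0.0]
wrist_force: [0.1, 0.2, 0.1]
gripper_width: 0.0619
grasp_force: 0.0
[0.48155476 0.12106578 0.12970117] [-3.000e-04 -9.820e-02  9.952e-01  1.000e-04]
lid (204, 140, 156, 151) ((481.16754150390625, 121.54528045654297), 59.65557098388672)
knob (262, 224, 39, 49) [0.48166745 0.12159098 0.146     ]
neck (246, 192, 71, 71) ((477.8672790527344, 121.10111999511719), 26.199901580810547)
scene (195, 207, 40, 38)
pred seated [192.87611283 205.21994419] [235.38746543 241.24053728]
```

The lid, knob and neck all centre within 0.5 mm of the TCP, with r = 59.7 mm at the seated height, so the pair is seated. I'll descend round the neck.

```bash
python3 -m pendant '0 0.3 -25 0 0 0 62;0 0 -25 0 0 0 62;0 0 -18 0 0 0 62;0 0 0 0 0 0 62;0 0 0 0 0 0 62'|sed -n '2,5p'; python3 -m pendant '0 0 -4 0 0 0 62;0 0 0 0 0 0 62'|sed -n '2p;4p'; python3 -m pendant '0 0 -3 0 0 0 62;0 0 0 0 0 0 62;0 0 0 0 0 0 62'|sed -n '2p;4p'
```

```text
eef_pos: [0.4817, 0.1214, 0.062]
orientation: [-0.001, -0.098, 0.995, 0.0]
wrist_force: [0.2, -0.2, -0.1]
gripper_width: 0.0617
eef_pos: [0.4822, 0.1214, 0.0586]
wrist_force: [0.2, 0.1, 0.5]
eef_pos: [0.4819, 0.1214, 0.0554]
wrist_force: [-0.2, 1.0, 0.2]
```

```bash
python3 -m pendant '0 0 -2.5 0 0 0 62;0 0 0 0 0 0 55;0 0 0 0 0 0 55'|sed -n '2p;4p'; python3 -m pendant '0 0 0 0 0 0 52;0 0 0 0 0 0 50;0 0 0 0 0 0 48;0 0 0 0 0 0 40;0 0 0 0 0 0 36;0 0 0 0 0 0 36;0 0 0 0 0 0 36;0 0 0 0 0 0 36'
```

```text
eef_pos: [0.4818, 0.1214, 0.0526]
wrist_force: [0.1, 0.4, -0.1]
time_s: 22.05
eef_pos: [0.482, 0.1215, 0.0533]
orientation: [0.0, -0.098, 0.995, 0.0]
wrist_force: [-1.1, 0.2, 4.8]
gripper_width: 0.0467
grasp_force: 61.1
```

```bash
python3 -m pendant '0 0 2 0 0 0 36;0 0 3 0 0 0 36;0 0 4 0 0 0 36;0 0 5 0 0 0 36;0 0 0 0 0 0 36'; python3 -m pendant '0 0 10 0 0 0 36;0 0 15 0 0 0 36;0 0 20 0 0 0 36;0 0 20 0 0 0 36;0 0 20 0 0 0 36;0 0 20 0 0 0 36;0 0 14 0 0 0 36;0 0 5 0 0 0 36;0 0 0 0 0 0 36;0 0 0 0 0 0 36'
python3 - <<'E'
from h import *
import pickle
w,s,t=capture('wrist'),capture('scene'),capture('top');p=robot.sense()['eef_pos']
c0=pickle.load(open('c0.pkl','rb'))
h=cv2.cvtColor(s['color'],cv2.COLOR_BGR2HSV)
blue=(h[...,0]>95)&(h[...,0]<132)&(h[...,1]>90);red=((h[...,0]<5)|(h[...,0]>172))&(h[...,1]>150)&(h[...,2]>90)
for n,m in(('blue',blue),('red',red)):
    for k in cv2.findContours(m.astype(np.uint8),0,1)[0]:
        if cv2.contourArea(k)>15: print(n,cv2.boundingRect(k),cv2.contourArea(k))
a=np.linspace(0,6.28,60);dz=p[2]-.0533
for nm,r,zs,cx in(('outer lifted',.06,(.072+dz,.088+dz),(p[0],p[1])),('tin',.052,(0,.08),(.4814,.1205)),('knob',.012,(.118,.146),(.4816,.1214)),('flange',.054,(.08,.084),(.4816,.1214))):
    Q=np.array([proj(s,(cx[0]+r*np.cos(q),cx[1]+r*np.sin(q),z)) for q in a for z in zs]);print(nm,Q.min(0).round(1),Q.max(0).round(1))
h=cv2.cvtColor(w['color'],cv2.COLOR_BGR2HSV);m=((h[...,0]>95)&(h[...,0]<132)&(h[...,1]>95)&(h[...,2]>40)).astype(np.uint8)
k=max(cv2.findContours(m,0,1)[0],key=cv2.contourArea);P=cv2.convexHull(k)[:,0]
print('lid wrist',cv2.boundingRect(k),cv2.minEnclosingCircle(np.array([onz(w,*q,.088+dz)[:2]*1000 for q in P],np.float32)))
for n,c in(('scene',s),('top',t)):
    d=cv2.absdiff(c['color'],c0[n]['color']).max(2)>60
    print(n,[(cv2.boundingRect(k)) for k in cv2.findContours(d.astype(np.uint8),0,1)[0] if cv2.contourArea(k)>25])
E
```

```text
time_s: 22.55
eef_pos: [0.4824, 0.1214, 0.0675]
orientation: [0.001, -0.098, 0.995, 0.0]
wrist_force: [0.7, 0.2, -1.1]
gripper_width: 0.0468
grasp_force: 61.6
time_s: 23.55
eef_pos: [0.4814, 0.1213, 0.1901]
orientation: [-0.001, -0.098, 0.995, 0.0]
wrist_force: [-0.1, -0.1, -1.1]
gripper_width: 0.0466
grasp_force: 61.7
blue (186, 179, 44, 28) 583.0
red (448, 230, 16, 15) 112.5
red (419, 218, 13, 11) 79.5
red (209, 209, 8, 8) 34.5
red (219, 131, 15, 12) 107.5
outer lifted [184.  171.8] [230.8 209.3]
tin [196.1 209. ] [234.8 253.5]
knob [206.8 204.3] [216.7 217.3]
flange [195.1 207.4] [232.9 237.6]
lid wrist (168, 150, 227, 151) ((480.027099609375, 121.16864013671875), 59.45258712768555)
scene [(56, 414, 15, 6), (291, 393, 66, 27), (276, 393, 14, 17), (291, 392, 25, 11), (387, 373, 21, 17), (373, 370, 11, 12), (345, 367, 25, 27), (0, 365, 52, 41), (401, 362, 14, 7), (329, 362, 10, 8), (49, 362, 29, 45), (73, 361, 22, 19), (392, 356, 8, 15), (92, 356, 9, 18), (0, 337, 11, 10), (116, 335, 71, 51), (221, 319, 12, 10), (80, 314, 35, 40), (369, 313, 41, 36), (10, 307, 18, 29), (220, 300, 79
[... 276 characters left out ...]

top [(261, 389, 23, 14), (300, 387, 21, 33), (178, 330, 6, 10), (0, 330, 116, 90), (180, 292, 135, 128), (235, 284, 12, 45), (310, 283, 23, 13), (399, 279, 13, 30), (289, 277, 22, 14), (200, 270, 8, 14), (334, 268, 25, 24), (257, 267, 21, 12), (308, 264, 30, 24), (182, 261, 14, 14), (371, 257, 20, 14), (247, 257, 13, 13), (274, 256, 11, 19), (394, 251, 20, 17), (262, 245, 12, 9), (290, 239, 24, 27), (409, 236, 20, 17), (281, 235, 8, 14), (247, 232, 10, 11), (195, 225, 25, 8), (183, 225, 11, 35), (223, 220, 29, 39), (279, 206, 12, 19), (307, 204, 50, 56), (378, 203, 51, 38), (366, 185, 10, 15), (391, 184, 16, 12), (291, 173, 50, 58), (342, 170, 15, 18), (363, 166, 45, 20), (358, 165, 10, 9)]
```

The outer lid is held alone at about 1.1 N, level and 137 mm up. The red knob shows at its seated position on the tin.

```bash
python3 -c "
from station import robot
print(robot.close_job())"
```

```text
the job is handed in; nothing more can be done
None
```

I handed the job in at about 24 s: the flap is folded to its stop, the inner lid is seated in the tin, and the outer lid is held alone and level about 137 mm up. I had no picture views left at the end, so that rests on force readings and colour masks; my bystander check was inconclusive because of shadows.

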